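# Turn the bench carousel to the screw carton

## Task

Turn the bench carousel by pushing the upright posts on its rim with the fingertips, either way round, until the square screw carton is centred at the pointed tongue at the front of the base; then leave the carousel at rest and move clear. Do not touch or pick up anything that stands on it, let nothing slide or tip, and leave the aerosol can, the wrench and the rubber foot on the bench where they are.

Things in the scene. Friction and masses are not known exactly. Their poses are not given: they have to be found in the camera images.
- base: fixed base of the bench carousel, 200 mm across, grey; origin on the vertical turning axis at bench height, z up. A flat tongue, 22 mm wide and 16 mm high at most, sticks out from under the disc at the front, along the base's own -x axis, towards the robot, and ends in a dark arrowhead 64 mm across.
- pointer_tip (a point): the point of that tongue, 205 mm from the turning axis, 16 mm above the bench; the direction from the axis to this point is the carousel's front
- turntable (a joint): turning of the round aluminium top, rad, 0 at the start whatever its position, growing anticlockwise seen from above; it turns freely both ways (more than two turns), with a little friction (0.12 N m, about 1 N at a post), and stops almost at once when no longer pushed. Disc 280 mm across, 15 mm thick, its upper face 45 mm above the bench.
- post0 (a point): centre of the top of rim post 0: upright steel pin 16 mm thick with a black cap 19 mm thick, fixed to the disc 125 mm from the axis, from 45 up to 100 mm above the bench. The four posts are 90 degrees apart, each midway between two seats; post0 follows the carton's seat by 45 degrees anticlockwise seen from above, then post1, post2, post3 going on anticlockwise.
- post1 (a point): centre of the top of rim post 1: upright steel pin 16 mm thick with a black cap 19 mm thick, fixed to the disc 125 mm from the axis, from 45 up to 100 mm above the bench. The four posts are 90 degrees apart, each midway between two seats.
- post2 (a point): centre of the top of rim post 2: upright steel pin 16 mm thick with a black cap 19 mm thick, fixed to the disc 125 mm from the axis, from 45 up to 100 mm above the bench. The four posts are 90 degrees apart, each midway between two seats.
- post3 (a point): centre of the top of rim post 3: upright steel pin 16 mm thick with a black cap 19 mm thick, fixed to the disc 125 mm from the axis, from 45 up to 100 mm above the bench. The four posts are 90 degrees apart, each midway between two seats.
- carton: square cardboard carton of screws, 52 x 52 mm and 50 mm high, with a paper band; the only square thing on the carousel; loose, stands in its own shallow tray on the carousel. Origin at the centre of its underside, 46 mm above the bench, z up.
- seat_carton (a point): centre of the shallow square tray (62 mm inside, lip 8 mm high and 3 mm thick, floor 46 mm above the bench) fixed to the disc, 68 mm from the axis, in which the carton stands with a few mm of play; this point turns with the disc
- tin: round flat steel tin, 54 mm across, 42 mm high; loose, stands in its own shallow tray on the carousel. Origin at the centre of its underside, 46 mm above the bench, z up.
- seat_tin (a point): centre of the shallow square tray (62 mm inside, lip 8 mm high and 3 mm thick, floor 46 mm above the bench) fixed to the disc, 68 mm from the axis, in which the tin stands with a few mm of play; this point turns with the disc
- jar: round closed screw-lid jar, 50 mm across, 58 mm high; loose, stands in its own shallow tray on the carousel. Origin at the centre of its underside, 46 mm above the bench, z up.
- seat_jar (a point): centre of the shallow square tray (62 mm inside, lip 8 mm high and 3 mm thick, floor 46 mm above the bench) fixed to the disc, 68 mm from the axis, in which the jar stands with a few mm of play; this point turns with the disc
- cup: open round steel cup, 54 mm across, 45 mm high; loose, stands in its own shallow tray on the carousel. Origin at the centre of its underside, 46 mm above the bench, z up.
- seat_cup (a point): centre of the shallow square tray (62 mm inside, lip 8 mm high and 3 mm thick, floor 46 mm above the bench) fixed to the disc, 68 mm from the axis, in which the cup stands with a few mm of play; this point turns with the disc
- aerosol: loose aerosol can, 58 mm across, 150 mm high, standing on the bench left of the carousel, about 250 mm from its axis; origin under its centre; a bystander
- wrench: loose steel wrench, 170 mm long, lying on the bench right of the carousel, about 250 mm from its axis; a bystander
- foot: loose rubber machine foot, 44 mm across, 32 mm high, standing on the bench right of and behind the carousel, about 240 mm from its axis; a bystander
Things that resemble listed ones, but are neither listed nor needed, are in the scene too. What is shaped like the carton but blue is not meant.

How it is judged:
At the end, for the whole second after the job is handed in: The carton's centre lies in front of the axis, within 13 mm to either side of the line from the axis to the pointer tip (about 11 degrees); the carousel is still (below 0.03 rad/s); carton, tin, jar and cup stand upright (within 0.1 rad) within 12 mm of the centres of their own seats (x of carton in the frame of base below -0.04 m and y of carton in the frame of base between -0.013 and 0.013 m and velocity of joint turntable between -0.03 and 0.03 rad/s and horizontal distance between carton and seat_carton below 0.012 m and horizontal distance between tin and seat_tin below 0.012 m and horizontal distance between jar and seat_jar below 0.012 m and horizontal distance between cup and seat_cup below 0.012 m and angle between each of carton, tin, jar, cup's own z axis and vertical below 0.1 rad and height (world z) of each of carton, tin, jar, cup below 0.056 m); the robot touches nothing.
It fails at once if the robot touches something that stands on the carousel (more than 1 N) (contact force between any of the fingers, the arm and carton above 1 N or contact force between any of the fingers, the arm and tin above 1 N or contact force between any of the fingers, the arm and jar above 1 N or contact force between any of the fingers, the arm and cup above 1 N).
It fails at once if something on the carousel is lifted more than 10 mm, slides more than 15 mm off its seat or tips over (height (world z) of any of carton, tin, jar, cup above 0.056 m or horizontal distance between carton and seat_carton above 0.015 m or horizontal distance between tin and seat_tin above 0.015 m or horizontal distance between jar and seat_jar above 0.015 m or horizontal distance between cup and seat_cup above 0.015 m or angle between any of carton, tin, jar, cup's own z axis and vertical above 0.2 rad).
It fails at once if the aerosol can, the wrench or the rubber foot is moved by more than 15 mm or the can is tipped (distance of any of aerosol, wrench, foot from where it was at the start of the episode above 0.015 m or angle between aerosol's own z axis and vertical above 0.3 rad).
It also fails if it takes over 51 s, if anything falls off the work surface, if the arm or the gripper's body presses on something with over 40 N, if the wrist force passes 120 N, or if a joint passes its speed limit or range.

## Robot

A 7-joint arm with a two-finger parallel gripper is mounted at the origin on the work surface. World frame = base frame: x ahead of the robot, y to its left, z up, the work surface at z = 0. Lengths are in m, angles in rad, forces in N, time in s.
With the tool pointing down it reaches from about 0.425 to 0.925 m from the base axis. Payload 6.8 kg.
Tool frame: the origin (TCP) lies midway between the tips of the shut fingers; the grasp point (between the pads) lies 19 mm behind it; z points along the fingers, y is the line along which they close (so a half turn about z gives the same grasp; the last joint's range is limited). The gripper opens to 85 mm and grips with 20 to 120 N. Pads are 22 mm wide; open, the fingers measure 114 mm over their backs; the gripper's body (76 mm by 85 mm) begins 54 mm behind the grasp point. The pads swing forward as they close: fully open they stand 13 mm farther back than shut.
Start: joints at [-1.302, 0.477, 0.022, 1.555, -0.011, 1.109, -0.083], TCP at [0.248, 0.628, 0.231] pointing down, gripper open.
Joint ranges: [-2.96, 2.96], [-0.34, 2.1], [-1.41, 1.46], [0.24, 2.44], [-1.37, 4.51], [0.17, 1.92], [-2.96, 2.96]. Speed limits (rad/s): [2.39, 2.39, 3.14, 3.14, 3.14, 3.14, 3.14].

## Interface

Orientations are given as a rotation vector (axis times angle).
In Python, from bench import r gives the robot as it stands. The module is installed in compiled form; this text tells all that it offers.
- The arm moves only by the tool apply_moves, never from a script. Its argument "rows" is a list of rows, each a list of 6 numbers: the shift along the tool's x, y, z scaled (see below), then the turn, a rotation vector about the tool's x, y, z scaled (see below). A call has 1 to 5 rows; each row is the pose to reach, as a shift and turn from the pose commanded when the call began, along the tool's axes at that moment; what a row does not reach only later rows make up. The controller multiplies each number of a shift by 0.25 m and each number of a turn by 90 degrees. A row lasts 1/8 s, in which the tool goes at most 62.5 mm and 10.7 degrees, less where a joint would pass 70% of its speed; a pose out of reach is approached as far as the arm can. A call with a number of a shift or a turn outside -1 to 1 is refused whole. A call with a gripper value outside its range is refused whole. "claw" is the opening, from 0 (shut) to 1 (fully open), set as the call begins (left out, the last holds). The fingers move at their own pace and stop on an object; "newtons" is the grip in N (left out, the last holds). Time passes only in rows, so rows that repeat a pose let the fingers close. It gives the time, the measured TCP pose, the force, the opening and the grip force at its end, in the units of the state.
- r.get_obs(): the state, without advancing time (a new reading comes with each control period).
- r.grab_frame(name): name is "side" or "top" or "wrist"; returns a dict with "pixels" (480x640x3 uint8, red, green, blue), "intrinsics" (3x3 intrinsics, pixels), "eye" and "attitude" of the camera in the world. Camera axes: x right, y up, looking along -z (the intrinsics and any distortion apply to the point x, -y, -z); pixel columns grow to the right and rows downward; lengths in m; the calibration is good to about 2 mm. A picture is of the moment at which its call begins. There is no depth.
- r.hand_in(): hands the job in; it is judged then, once.
Trained networks look in a picture, given as the dict that the camera call returned (one of the last four; its "shot" number tells which), for a name from the list of things; names that differ only in an ending like _2 or _b are one class to them, and where a whole thing is asked for, a point or a joint stands for the part that bears it (a point fixed in the world has none). Each returns a list of dicts, best first, with "conf" (0 to 1); they miss things now and then, are a little off and sometimes report something else, mostly with a low value. They report only what shows in the picture. A call takes as long as a camera call. They do not tell look-alikes from the thing itself.
- r.search_frame(picture, thing): "rect" ([left, top, width, height] in pixels, round what is visible of it).
- r.outline_of(picture, thing): "pixels" (480x640 bool, what is visible of it) and "rect" ([left, top, width, height] in pixels, round what is visible of it).
- r.landmark_of(picture, thing): "point" ([column, row] in pixels: a listed point, or the origin of a listed thing).
The state is a dict: "clock": time; "joints": joint angles; "qvel": joint speeds; "tau": joint torques, N m; "tcp_pos": TCP position; "orientation": TCP orientation; "contact_force": force on the tool from outside, world axes, zero at the start; "moment": the same for the moment, N m; "grip_width": finger opening in m; "gripper_force": force on a finger pad.
Only numpy, scipy, OpenCV 4.12 (cv2) and the standard library are available. Lean on these libraries where they do the work, as an engineer would, in place of code of your own. Each camera call takes 0.05 s, during which the arm holds its last target. There are 200 camera calls.

## Working session

There is one attempt and no reset: what is moved stays moved. The work goes in short steps, Python scripts to look and compute and a tool call to move; the robot and the scene stay as the last step left them, time stands still between calls to the robot, and variables do not carry over. Pictures are saved under pics/ and viewed, at most 10 in all, crops included, and the job is handed in when it is done.

Besides the shell and the picture viewer there is one more tool, called after "Emit:" by a JSON object that holds its "fn" and its "kwargs". apply_moves: Moves the arm, as the interface text tells. Its arguments: {"type":"object","properties":{"rows":{"type":"array","items":{"type":"array","items":{"type":"number"}}},"claw":{"type":"number"},"newtons":{"type":"number"}},"required":["rows"]}

```bash
mkdir -p pics
cat > h.py <<'E'
import numpy as np, cv2
from bench import r
from scipy.spatial.transform import Rotation as R
def rot(a):
    a=np.array(a,float)
    return a if a.shape==(3,3) else (R.from_rotvec(a).as_matrix() if a.size==3 else R.from_quat(a.ravel()).as_matrix())
def on_plane(f,uv,z):
    K=np.array(f["intrinsics"]);d=np.linalg.inv(K)@[uv[0],uv[1],1]; d=rot(f["attitude"])@(d*[1,-1,-1]); e=np.array(f["eye"])
    return e+d*(z-e[2])/d[2]
def proj(f,p):
    q=rot(f["attitude"]).T@(np.array(p)-f["eye"])*[1,-1,-1]; q=np.array(f["intrinsics"])@q; return q[:2]/q[2]
def save(f,n): cv2.imwrite("pics/"+n,cv2.cvtColor(f["pixels"],cv2.COLOR_RGB2BGR))
E
python3 - <<'E'
from h import *
o=r.get_obs(); print(o)
Z=dict(base=0,pointer_tip=.016,post0=.1,post1=.1,post2=.1,post3=.1,carton=.046,seat_carton=.046,tin=.046,jar=.046,cup=.046,aerosol=0,wrench=0,foot=0)
for n in("top","side"):
    f=r.grab_frame(n); save(f,n+"0.png"); print(n,f["eye"],np.shape(f["attitude"]),[k for k in f])
    for t,z in Z.items():
        for d in r.landmark_of(f,t)[:4]: print(t,round(d["conf"],2),np.round(d["point"]),on_plane(f,d["point"],z).round(3))
E
```

```text
{'clock': 0.0, 'joints': array([-1.30209333,  0.47781713,  0.02233719,  1.55646939, -0.01151212,
        1.10931301, -0.08311819]), 'qvel': array([ 0.0005861 ,  0.00111072,  0.00122344,  0.00260977, -0.00042123,
        0.00063107,  0.0016696 ]), 'tau': array([-6.62956222e-05, -5.96434522e+01,  1.60789076e+00, -2.81192476e+01,
        1.25276449e-02,  9.23612126e-03,  3.23968436e-05]), 'tcp_pos': array([0.24815273, 0.62707625, 0.23030668]), 'orientation': array([-5.88343058e-01, -3.08577987e+00,  2.92992748e-03]), 'contact_force': array([ 0.60707748, -1.15700655,  0.37292891]), 'moment': array([-0.00226747, -0.00078796, -0.01534869]), 'gripper_force': 0.0, 'grip_width': 0.08534888081124284}
top [0.46944563 0.01670609 1.00878364] (3,) ['pixels', 'intrinsics', 'eye', 'attitude', 'shot']
pointer_tip 0.69 [279. 229.] [0.646 0.101 0.016]
pointer_tip 0.67 [243. 357.] [0.373 0.168 0.016]
post0 0.97 [205. 280.] [0.527 0.235 0.1  ]
post0 0.95 [325. 229.] [0.634 0.003 0.1  ]
post0 0.91 [234. 199.] [0.691 0.186 0.1  ]
post0 0.67 [287. 317.] [0.458 0.072 0.1  ]
post1 0.97 [205. 280.] [0.527 0.23
[... 1587 characters left out ...]
  ]
post2 0.63 [222. 237.] [0.461 0.089 0.1  ]
post3 0.86 [305. 191.] [0.677 0.156 0.1  ]
post3 0.71 [225. 193.] [0.525 0.242 0.1  ]
post3 0.67 [319. 229.] [0.631 0.016 0.1  ]
post3 0.63 [222. 237.] [0.461 0.089 0.1  ]
carton 0.84 [358. 204.] [0.795 0.123 0.046]
carton 0.73 [303. 232.] [0.635 0.092 0.046]
carton 0.51 [275. 250.] [0.556 0.067 0.046]
seat_carton 0.72 [304. 229.] [0.641 0.098 0.046]
tin 0.73 [271. 219.] [0.597 0.172 0.046]
tin 0.42 [277. 254.] [0.554 0.051 0.046]
jar 0.59 [238. 238.] [0.509 0.144 0.046]
cup 0.83 [278. 256.] [0.553 0.047 0.046]
aerosol 0.58 [267. 202.] [0.65  0.311 0.   ]
wrench 0.56 [319. 337.] [ 0.538 -0.14   0.   ]
foot 0.92 [378. 279.] [ 0.715 -0.071  0.   ]
```

View image.

Run:
```python
import cv2
a=cv2.imread("pics/top0.png")[110:390,130:430]; cv2.imwrite("pics/top0c.png",cv2.resize(a,None,fx=2.1,fy=2.1,interpolation=2))
b=cv2.imread("pics/side0.png")[140:380,140:420]; cv2.imwrite("pics/side0c.png",cv2.resize(b,None,fx=2.4,fy=2.4,interpolation=2))
```

```text
(no output)
```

View pics/top0c.png

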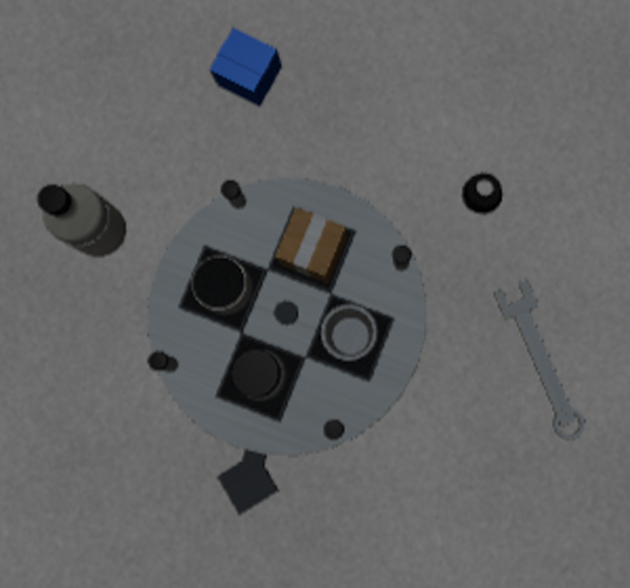

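View pics/side0c.png

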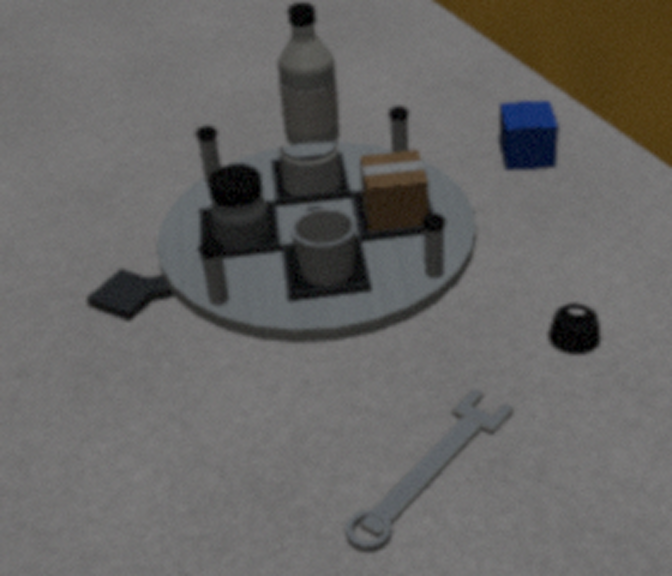

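The carton is the brown box with a white band at full-image (279,225) on the disc. The blue look-alike stands off the disc at (249,145) and is not meant. The crop already confirms this. The tongue tip is at about (244,354), on the robot side, so the carton needs roughly half a turn.

```bash
cat >> h.py <<'E'
def yaw_rot(yaw_y): # tool z down, tool y at heading yaw_y (deg)
    c,s=np.cos(np.radians(yaw_y)),np.sin(np.radians(yaw_y)); y=np.array([c,s,0]); z=np.array([0,0,-1.]); return np.c_[np.cross(y,z),y,z]
def rows(targets,maxturn=170):
    o=r.get_obs(); Rt=rot(o["orientation"])
    for p,yw in targets:
        s=Rt.T@(np.array(p)-o["tcp_pos"])/.25; t=R.from_matrix(Rt.T@yaw_rot(yw)).as_rotvec()/(np.pi/2); print(s.round(3).tolist(),t.round(3).tolist())
def yaw():
    y=rot(r.get_obs()["orientation"])[:,1]; return np.degrees(np.arctan2(y[1],y[0]))
E
python3 - <<'E'
from h import *
from scipy.optimize import least_squares as LS
f=r.grab_frame("top"); g=r.grab_frame("side")
print("hub top",on_plane(f,(266.2,259),.046),"tip",on_plane(f,(244.3,354.3),.016))
pt=[(205,280),(325,229),(234,199),(287,317)]; ps=[(225,193),(319,229),(305,191),(222,237)]
def res(x,c):
    e=[]
    for k in range(4):
        a=x[2]+[0,180,-90,90][k]*np.pi/180
        P=[x[0]+.125*np.cos(a),x[1]+.125*np.sin(a),.1]
        if 't' in c:e+=list(proj(f,P)-pt[k])
        if 's' in c:e+=list(proj(g,P)-ps[k])
    return e
for c in("t","s","ts"):
    s=LS(lambda x:res(x,c),[.578,.124,2.0],loss="soft_l1"); print(c,s.x[:2],np.degrees(s.x[2]),np.round(s.fun,1))
o=r.get_obs(); print(yaw())
C=s.x[:2]; th=np.radians(-48); P=[C[0]+.13*np.cos(th),C[1]+.13*np.sin(th)]; print(P)
rows([((*P,.2),90),((*P,.2),130)])
E
```

```text
hub top [0.5767528 0.1236356 0.046    ] tip [0.37847952 0.16543214 0.016     ]
t [0.57825894 0.12436464] 114.94620173602691 [-0.9  0.6 -4.2  1.1  4.9 -0.3  0.9 -3.4]
s [0.57605258 0.13146859] 113.38154055905011 [ 0.  -1.3 -2.3  0.9  0.  -6.4  1.7  2.1]
ts [0.57661041 0.1263211 ] 114.70000943168931 [-2.   1.2  0.2  0.2 -5.1  2.1  0.1  1.4  4.1  0.4  0.3 -5.8 -0.4 -2.4
  4.   4. ]
68.41097765801052
[np.float64(0.6635973911458932), np.float64(0.029712273911838574)]
[-2.424, -1.613, 0.125] [0.0, 0.0, -0.24]
[-2.424, -1.613, 0.125] [0.0, 0.0, -0.684]
```

Emit:
{"fn": "apply_moves", "kwargs": {"rows": [[-0.16,-0.11,0,0,0,0],[-0.32,-0.22,0,0,0,0],[-0.5,-0.33,0,0,0,0],[-0.68,-0.44,0,0,0,0],[-0.86,-0.55,0,0,0,0]], "claw": 0}}

```text
clock: 2.22
tcp_pos: [0.3986, 0.4193, 0.2316]
orientation: [0.588, 3.086, 0.001]
contact_force: [-0.2, 1.0, -0.2]
grip_width: 0.0003
gripper_force: 0.0
```

Emit:
{"fn": "apply_moves", "kwargs": {"rows": [[-0.17,-0.12,0,0,0,0],[-0.35,-0.24,0,0,0,0],[-0.53,-0.35,0,0,0,0],[-0.71,-0.46,0,0,0,0],[-0.88,-0.57,0,0,0,0]]}}

```text
clock: 2.85
tcp_pos: [0.5508, 0.2058, 0.2316]
orientation: [0.589, 3.085, 0.001]
contact_force: [0.7, 0.6, -0.2]
grip_width: 0.0001
gripper_force: 0.0
```

Run:
```python
from h import *
o=r.get_obs(); print(o["clock"],o["joints"].round(2),o["tcp_pos"],yaw(),o["grip_width"])
rows([((.664,.0285,.2),130)])
```

```text
2.85 [-0.62  0.34  0.2   1.78 -0.08  1.03  0.8 ] [0.55084789 0.20576578 0.23160341] 68.401122850448 0.00013544972950168665
[-0.682, -0.493, 0.126] [0.0, 0.0, -0.684]
```

Emit:
{"fn": "apply_moves", "kwargs": {"rows": [[-0.13,-0.1,0,0,0,-0.11],[-0.27,-0.2,0,0,0,-0.22],[-0.41,-0.3,0.03,0,0,-0.33],[-0.55,-0.4,0.08,0,0,-0.44],[-0.68,-0.49,0.12,0,0,-0.55]]}}

```text
clock: 3.48
tcp_pos: [0.6635, 0.0293, 0.2009]
orientation: [-0.766, 3.047, -0.0]
contact_force: [0.4, -0.1, -0.6]
grip_width: -0.0001
gripper_force: 0.0
```

Emit:
{"fn": "apply_moves", "kwargs": {"rows": [[0,0,0,0,0,-0.07],[0,0,0,0,0,-0.13],[0,0,0,0,0,-0.13]]}}

```text
clock: 3.85
tcp_pos: [0.6628, 0.0307, 0.2012]
orientation: [1.063, -2.956, -0.0]
contact_force: [-0.4, 0.6, 1.0]
grip_width: -0.0001
gripper_force: 0.0
```

Run:
```python
from h import *
o=r.get_obs(); print(o["clock"],o["joints"].round(2),o["tcp_pos"],yaw(),o["contact_force"])
f=r.grab_frame("side"); cv2.imwrite("pics/s1.png",cv2.resize(cv2.cvtColor(f["pixels"],4)[60:380,100:440],None,fx=1.8,fy=1.8))
rows([((.664,.0285,.066),132)])
```

```text
3.85 [-0.17  0.48  0.04  1.62 -0.02  1.04  2.14] [0.66283708 0.03065733 0.20123885] 129.54981991122352 [-0.3956607   0.60762396  0.99744592]
[0.002, -0.01, 0.541] [0.0, 0.0, -0.028]
```

View pics/s1.png

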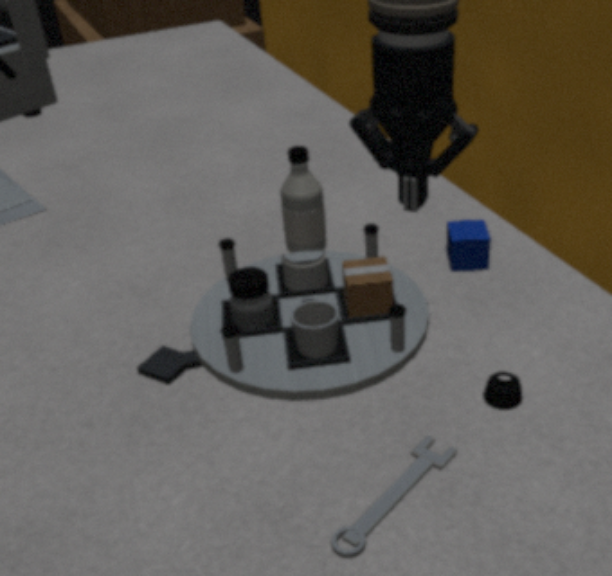

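The fingers are shut above the gap between the carton (crop 368,288) and the near post (398,325), about 4 cm clear of the post. Descending.

Emit:
{"fn": "apply_moves", "kwargs": {"rows": [[0,-0.01,0.15,0,0,0],[0,-0.01,0.3,0,0,0],[0,-0.01,0.42,0,0,0],[0,-0.01,0.54,0,0,0],[0,-0.01,0.54,0,0,0]]}}

```text
clock: 4.53
tcp_pos: [0.6624, 0.029, 0.064]
orientation: [1.061, -2.952, -0.002]
contact_force: [-1.0, -0.2, 0.1]
grip_width: 0.0002
gripper_force: 0.0
```

```bash
cat > sw.py <<'E'
from h import *
import sys
C=np.array([.577,.125]); 
def info():
    o=r.get_obs(); d=o["tcp_pos"][:2]-C; print(o["clock"],o["joints"].round(2),o["tcp_pos"].round(4),"ang",np.degrees(np.arctan2(d[1],d[0])).round(2),"r",np.hypot(*d).round(4),"yaw",yaw().round(1),o["contact_force"].round(1))
def sweep(angs,rad=.130,z=.066):
    rows([((C[0]+rad*np.cos(np.radians(a)),C[1]+rad*np.sin(np.radians(a)),z),a+180) for a in angs])
if __name__=="__main__":
    info(); sweep([float(x) for x in sys.argv[1:]])
E
python3 sw.py -50 -53 -57 -62 -67
```

```text
4.525 [-0.16  0.64  0.03  1.71 -0.03  0.8   2.15] [0.6624 0.029  0.064 ] ang -48.34 r 0.1285 yaw 129.6 [-1.  -0.2  0.1]
[0.015, -0.006, -0.008] [0.002, -0.003, -0.005]
[0.042, -0.006, -0.008] [0.002, -0.003, 0.028]
[0.078, -0.003, -0.008] [0.002, -0.003, 0.073]
[0.123, 0.004, -0.007] [0.001, -0.003, 0.128]
[0.167, 0.015, -0.007] [0.001, -0.003, 0.184]
```

Emit:
{"fn": "apply_moves", "kwargs": {"rows": [[0.015,-0.006,-0.006,0,0,0],[0.042,-0.006,-0.006,0,0,0.028],[0.078,-0.003,-0.006,0,0,0.073],[0.123,0.004,-0.006,0,0,0.128],[0.167,0.015,-0.006,0,0,0.184]]}}

```text
clock: 5.15
tcp_pos: [0.6306, 0.0045, 0.0695]
orientation: [-0.619, 3.077, -0.001]
contact_force: [1.1, 0.2, -0.2]
grip_width: 0.0004
gripper_force: 0.5
```

Emit:
{"fn": "apply_moves", "kwargs": {"rows": [[0.045,0.002,0,0,0,0.056],[0.09,0.008,0,0,0,0.111],[0.135,0.018,0,0,0,0.167],[0.178,0.031,0,0,0,0.222],[0.22,0.049,0,0,0,0.278]]}}

```text
clock: 5.78
tcp_pos: [0.5751, -0.0059, 0.0693]
orientation: [0.063, 3.138, 0.0]
contact_force: [0.3, -0.8, 0.3]
grip_width: -0.0002
gripper_force: 0.5
```

```bash
python3 sw.py -97 -102 -107 -112 -117
python3 - <<'E'
from h import *
f=r.grab_frame("top"); save(f,"t2.png"); cv2.imwrite("pics/t2c.png",cv2.resize(cv2.imread("pics/t2.png")[110:390,130:430],None,fx=2,fy=2))
for t in("seat_carton","carton"):
  for d in r.landmark_of(f,t)[:3]: print(t,d["conf"],on_plane(f,d["point"],.046))
E
```

```text
5.775 [-0.27  0.52  0.22  1.94 -0.17  0.69  1.59] [ 0.5751 -0.0059  0.0693] ang -90.82 r 0.1309 yaw 87.7 [ 0.3 -0.8  0.3]
[0.056, 0.005, 0.013] [0.0, 0.002, 0.052]
[0.101, 0.011, 0.013] [0.0, 0.002, 0.108]
[0.146, 0.02, 0.013] [0.0, 0.002, 0.163]
[0.189, 0.034, 0.013] [0.001, 0.002, 0.219]
[0.231, 0.051, 0.013] [0.001, 0.002, 0.274]
seat_carton 0.97 [0.61029371 0.06787033 0.046     ]
carton 0.76 [0.61480386 0.06589269 0.046     ]
carton 0.6 [0.81798859 0.16565607 0.046     ]
carton 0.35 [ 0.53050929 -0.12651512  0.046     ]
```

View pics/t2c.png

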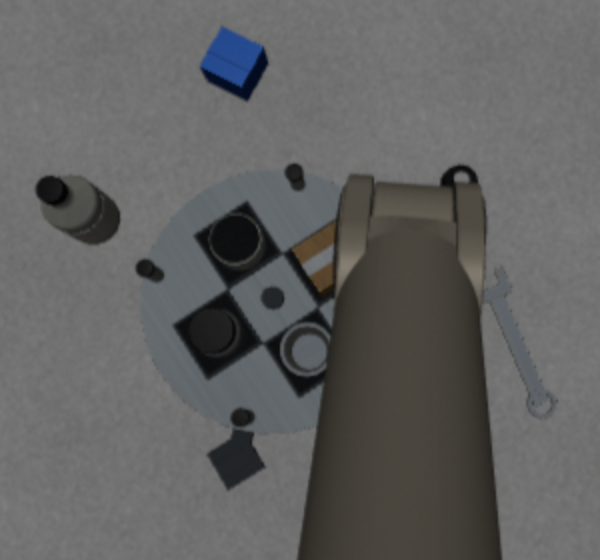

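The disc has turned with the post. The carton now sits at crop (320,260) and the posts at (294,174), (145,268) and (241,416), with everything seated. Continuing the sweep.

Emit:
{"fn": "apply_moves", "kwargs": {"rows": [[0.045,0.002,0,0,0,0.056],[0.09,0.008,0,0,0,0.111],[0.135,0.018,0,0,0,0.167],[0.178,0.031,0,0,0,0.222],[0.22,0.049,0,0,0,0.278]]}}

```text
clock: 6.55
tcp_pos: [0.5209, 0.0088, 0.0686]
orientation: [0.736, 3.052, 0.001]
contact_force: [1.1, -1.6, 1.3]
grip_width: -0.0001
gripper_force: 0.5
```

Emit:
{"fn": "apply_moves", "kwargs": {"rows": [[0.045,0.002,0,0,0,0.056],[0.09,0.008,0,0,0,0.111],[0.135,0.018,0,0,0,0.167],[0.178,0.031,0,0,0,0.222],[0.22,0.049,0,0,0,0.278]]}}

```text
clock: 7.18
tcp_pos: [0.4773, 0.0449, 0.0684]
orientation: [1.38, 2.821, 0.002]
contact_force: [0.7, -1.0, 0.3]
grip_width: 0.0002
gripper_force: 0.6
```

```bash
python3 sw.py -147 -152 -157 -162 -167
python3 - <<'E'
from h import *
f=r.grab_frame("top")
C=np.array([.577,.125])
for t,z in(("seat_carton",.046),("post0",.1)):
  for d in r.landmark_of(f,t)[:4]: p=on_plane(f,d["point"],z)[:2]-C; print(t,d["conf"],np.hypot(*p),np.degrees(np.arctan2(p[1],p[0])))
E
```

```text
7.175 [-0.6   0.43  0.46  2.17 -0.33  0.6   0.76] [0.4773 0.0449 0.0684] ang -141.23 r 0.1279 yaw 37.9 [ 0.7 -1.   0.3]
[0.052, -0.007, 0.01] [0.001, 0.0, 0.054]
[0.097, -0.001, 0.01] [0.001, 0.0, 0.11]
[0.141, 0.009, 0.01] [0.001, 0.0, 0.165]
[0.185, 0.022, 0.01] [0.001, 0.0, 0.221]
[0.227, 0.04, 0.01] [0.001, 0.0, 0.276]
seat_carton 0.59 0.07191127950724095 -106.70514563124127
post0 0.72 0.1334967694838851 27.982613186385596
post0 0.71 0.12149656641191656 -60.69967251927362
post0 0.7 0.12476189394820708 117.99553556120426
post0 0.48 0.06231622655633796 174.9669873141553
```

Emit:
{"fn": "apply_moves", "kwargs": {"rows": [[0.045,-0.003,0,0,0,0.056],[0.09,0,0,0,0,0.111],[0.135,0.01,0,0,0,0.167],[0.178,0.023,0,0,0,0.222],[0.222,0.04,0,0,0,0.278]]}}

```text
clock: 7.95
tcp_pos: [0.4515, 0.0946, 0.0683]
orientation: [1.957, 2.456, 0.002]
contact_force: [1.4, -1.8, -0.1]
grip_width: 0.0001
gripper_force: 0.6
```

Emit:
{"fn": "apply_moves", "kwargs": {"rows": [[0.045,0.002,0,0,0,0.056],[0.09,0.008,0,0,0,0.111],[0.135,0.018,0,0,0,0.167],[0.178,0.031,0,0,0,0.222],[0.22,0.049,0,0,0,0.278]]}}

```text
clock: 8.57
tcp_pos: [0.4508, 0.151, 0.0681]
orientation: [2.443, 1.974, 0.001]
contact_force: [0.3, -1.4, 1.3]
grip_width: 0.0002
gripper_force: 0.6
```

```bash
cat > look.py <<'E'
from h import *
f=r.grab_frame("top")
C=np.array([.577,.125])
for t,z in(("seat_carton",.046),("carton",.046),("post0",.1)):
  for d in r.landmark_of(f,t)[:4]: p=on_plane(f,d["point"],z)[:2]-C; print(t,d["conf"],np.hypot(*p),np.degrees(np.arctan2(p[1],p[0])))
E
python3 sw.py -197 -202 -207 -212 -216; python3 look.py
```

```text
8.575 [-1.01  0.48  0.7   2.19 -0.53  0.63 -0.14] [0.4508 0.151  0.0681] ang 168.38 r 0.1289 yaw -12.1 [ 0.3 -1.4  1.3]
[0.049, -0.003, 0.009] [0.001, -0.0, 0.054]
[0.094, 0.003, 0.009] [0.001, -0.0, 0.11]
[0.138, 0.013, 0.009] [0.001, -0.0, 0.165]
[0.181, 0.027, 0.009] [0.001, -0.0, 0.221]
[0.215, 0.04, 0.009] [0.001, -0.0, 0.265]
seat_carton 0.8 0.0743322731677048 -153.45832972165158
seat_carton 0.3 0.21360360302558523 67.71137082650077
carton 0.92 0.06918438780993938 -157.11204322348027
carton 0.86 0.24651449294624803 9.310731186535971
carton 0.43 0.07204127860909648 21.55182026897357
carton 0.3 0.23709032356674326 -55.89750863201227
post0 0.95 0.12290292237041324 -113.03585314355547
post0 0.8 0.1168865033147824 68.85940845427695
post0 0.77 0.12991934486974763 -22.18615148742051
```

Emit:
{"fn": "apply_moves", "kwargs": {"rows": [[0.045,0,0,0,0,0.056],[0.09,0.005,0,0,0,0.111],[0.135,0.015,0,0,0,0.167],[0.178,0.029,0,0,0,0.222],[0.22,0.046,0,0,0,0.278]]}}

```text
clock: 9.4
tcp_pos: [0.4725, 0.2017, 0.0678]
orientation: [-2.813, -1.398, 0.001]
contact_force: [0.5, -1.6, 0.3]
grip_width: 0.0003
gripper_force: 0.6
```

```bash
python3 sw.py -222 -224 -226; python3 look.py
```

```text
9.4 [-1.14  0.58  0.8   2.11 -0.65  0.71 -0.55] [0.4725 0.2017 0.0678] ang 143.72 r 0.1296 yaw -37.1 [ 0.5 -1.6  0.3]
[0.052, 0.0, 0.007] [-0.0, 0.0, 0.054]
[0.07, 0.002, 0.007] [-0.0, 0.0, 0.076]
[0.088, 0.005, 0.007] [-0.0, 0.0, 0.098]
seat_carton 0.97 0.06972859604116172 178.2810431721928
seat_carton 0.49 0.06855784116679518 -93.43613126029922
seat_carton 0.22 0.23663409578117017 -57.20408022783055
carton 0.73 0.24077471185236043 8.85450027047995
carton 0.56 0.06881803390337984 -179.35527185602564
post0 0.8 0.12137672386755714 135.809613562324
post0 0.76 0.1289986262139526 -138.96819811956425
post0 0.7 0.24721338234913112 -101.88841078387362
post0 0.65 0.12062358701198746 44.26868288153715
```

Emit:
{"fn": "apply_moves", "kwargs": {"rows": [[0.03,0.001,0,0,0,0.04],[0.055,0.003,0,0,0,0.068],[0.075,0.005,0,0,0,0.095],[0.09,0.008,0,0,0,0.111],[0.09,0.008,0,0,0,0.111]]}}

```text
clock: 10.22
tcp_pos: [0.4879, 0.2194, 0.0678]
orientation: [2.923, 1.151, 0.001]
contact_force: [-0.2, -0.4, 0.4]
grip_width: 0.0
gripper_force: 0.0
```

Emit:
{"fn": "apply_moves", "kwargs": {"rows": [[-0.04,0,0,0,0,0],[-0.08,0,0,0,0,0],[-0.08,0,-0.15,0,0,0],[-0.08,0,-0.35,0,0,0],[-0.08,0,-0.55,0,0,0]]}}

```text
clock: 10.85
tcp_pos: [0.4721, 0.2047, 0.2063]
orientation: [-2.924, -1.149, 0.002]
contact_force: [0.4, 1.4, -0.0]
grip_width: -0.0002
gripper_force: 0.0
```

```bash
python3 sw.py; python3 look.py
python3 - <<'E'
from h import *
rows([((.35,.45,.22),-46)])
E
```

```text
10.85 [-1.39  0.41  1.1   2.01 -0.44  0.99 -0.88] [0.4721 0.2047 0.2063] ang 142.77 r 0.1318 yaw -47.1 [ 0.4  1.4 -0. ]
seat_carton 0.88 0.0698399788645939 169.5299582452843
carton 0.81 0.250469601898375 9.050777368696133
carton 0.76 0.0682660815551919 169.94386688992716
carton 0.2 0.0753199659051925 -103.0586252555151
post0 0.95 0.12711373984128926 31.188797557157052
post0 0.82 0.1272952509129104 -57.161113852213624
post0 0.78 0.11742948652946537 127.6128765283754
post0 0.56 0.1284928232715467 -146.08458493524444
[0.307, -1.049, -0.056] [-0.001, -0.001, -0.012]
```

Now move clear to the left and check from both cameras.

Emit:
{"fn": "apply_moves", "kwargs": {"rows": [[0.06,-0.18,0,0,0,0],[0.12,-0.37,0,0,0,0],[0.18,-0.56,0,0,0,0],[0.23,-0.75,0,0,0,0],[0.29,-0.94,0,0,0,0]]}}

```text
clock: 11.68
tcp_pos: [0.3641, 0.4272, 0.2035]
orientation: [2.923, 1.149, -0.004]
contact_force: [0.4, 0.6, -0.4]
grip_width: 0.0
gripper_force: 0.0
```

```bash
python3 sw.py; python3 look.py
python3 - <<'E'
from h import *
C=np.array([.577,.125])
for n in("top","side"):
    f=r.grab_frame(n); save(f,"end_%s.png"%n)
    for t,z in(("seat_carton",.046),("carton",.046),("pointer_tip",.016)):
        for d in r.landmark_of(f,t)[:3]: p=on_plane(f,d["point"],z)[:2]-C; print(n,t,np.round(d["point"]),np.hypot(*p),np.degrees(np.arctan2(p[1],p[0])))
a=cv2.imread("pics/end_top.png")[110:390,100:400]; b=cv2.imread("pics/end_side.png")[120:400,120:420]
cv2.imwrite("pics/end.png",cv2.resize(np.hstack([a,b]),None,fx=1.33,fy=1.33))
E
```

```text
11.675 [-1.76  0.52  1.07  1.9  -0.53  1.04 -1.28] [0.3641 0.4272 0.2035] ang 125.16 r 0.3697 yaw -47.1 [ 0.4  0.6 -0.4]
seat_carton 0.58 0.19978648118052517 169.408007368245
seat_carton 0.19 0.14741155644010212 32.631949006462946
carton 0.95 0.25058845720103495 9.247250604063133
carton 0.87 0.07108983046716752 170.43937258591166
post0 0.97 0.13060993948138366 -56.481071347811294
post0 0.7 0.12880501086790744 -146.98685254257651
post0 0.66 0.11521776986278734 130.52461743213647
post0 0.64 0.11625863513921916 33.210857318569296
top seat_carton [260. 295.] 0.07563595028833857 172.59061671415387
top carton [259. 291.] 0.06786292451044329 169.8696783568712
top carton [249. 147.] 0.24691767753948554 10.617880516209746
top pointer_tip [242. 355.] 0.20503429658278371 167.57200944026602
side seat_carton [237. 240.] 0.07525740656145008 170.03434592851394
side carton [238. 241.] 0.07275789073355413 172.88219296036542
side carton [357. 204.] 0.2152937735407303 -0.6819646102367372
side pointer_tip [175. 263.] 0.20473273455890315 167.2329108250422
```

View pics/end.png

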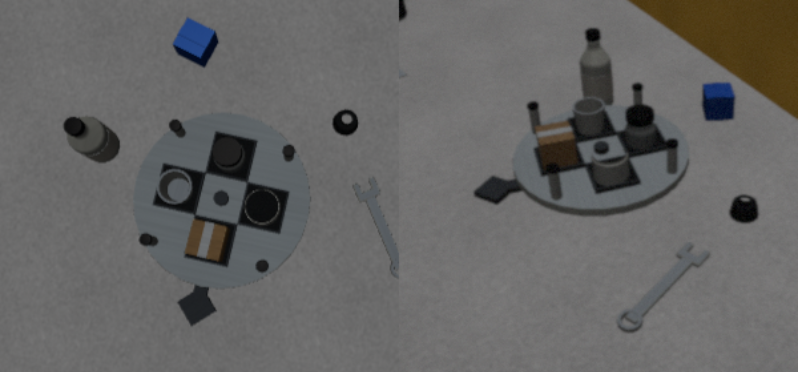

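The picture shows the carton at (207,241), lined up between the hub (221,198) and the tongue tip (195,322). It is about 3° off, roughly 3–6 mm against the 13 mm limit. Everything stands in its tray, the bystanders have not moved, and the arm is clear.

```bash
python3 -c "
from bench import r
print(r.hand_in())"
```

```text
the job is handed in; nothing more can be done
None
```

I turned the carousel clockwise with one post until the carton stood at the tongue, about 3–6 mm off centre by camera (limit 13 mm), backed the arm clear and handed the job in; the hand-in returned no verdict.

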